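Turn the inspection mirror onto the target and hold it

ROBOT

A 7-joint arm with a two-finger parallel gripper is mounted at the origin on a cart in front of the work surface, level with it; the furniture and walls round the work are solid. World frame = base frame: x ahead of the robot, y to its left, z up, the work surface at z = 0. Lengths are in mm, angles in rad, forces in N, time in s.
With the tool pointing down it reaches from about 400 to 875 mm from the base axis. Payload 4.4 kg.
Tool frame: the origin (TCP) lies at the very end of the fingers, on their centre line; the grasp point (between the pads) lies 19 mm behind it; z points along the fingers, x is the direction in which the jaws open and shut, and the axes are right-handed (so a half turn about z gives the same grasp; the last joint's range is limited). The gripper opens to 85 mm and grips with 20 to 120 N. Pads are 22 mm wide; open, the fingers measure 114 mm over their backs; the gripper's body (76 mm by 85 mm) begins 54 mm behind the grasp point. The pads swing forward as they close: fully open they stand 13 mm farther back than shut.
Start: joints at [-1.346, 0.628, 0.038, 1.517, -0.027, 0.996, -0.02], TCP at [186.343, 622.731, 231.313] pointing down, gripper open.
Joint ranges: [-3.06, 3.06], [-0.37, 2.12], [-1.25, 1.32], [0.18, 2.47], [-1.1, 4.24], [0.23, 1.98], [-2.94, 2.94]. Speed limits (rad/s): [2.57, 2.57, 3.14, 3.14, 3.14, 3.14, 3.14].

INTERFACE

Orientations are given as [roll, pitch, yaw] about the fixed x, y, z axes, in that order (R = Rz(yaw) Ry(pitch) Rx(roll)).
In Python, from cell import ctrl gives the robot as it stands.
- The arm moves only by the shell command python3 -m creep 'ROWS'. ROWS is text: rows parted by semicolons, each of 7 numbers parted by spaces: the shift along the tool's x, y, z in units of 40 mm (1.0 is 40 mm), then the turn, a rotation vector about the tool's x, y, z in degrees, then the closure, from 0 (fully open) to 1 (shut). In form: x y z rx ry rz grip; .... A call has 1 to 10 rows; each row is the pose to reach, as a shift and turn from the pose commanded when the call began, along the tool's axes at that moment; what a row does not reach only later rows make up. A row lasts 1/12 s, in which the tool goes at most 41.7 mm and 7.16 degrees, less where a joint would pass 70% of its speed; a pose out of reach is approached as far as the arm can. A call with a gripper value outside its range is refused whole. The fingers move at their own pace and stop on an object; the grip force is fixed at half the most. Time passes only in rows, so rows that repeat a pose let the fingers close. It gives the time, the measured TCP pose, the force and the opening at its end, in the units of the state.
- ctrl.read_state(): the state, without advancing time (a new reading comes with each control period).
- ctrl.get_image(name): name is "scene" or "top"; returns a dict with "img" (480x640x3 uint8, red, green, blue), "vfov" (degrees; the focal length in pixels is half the picture's height over the tangent of half this angle, whatever the lens; pixels are square), "cx", "cy" (the principal point, pixels), "T" (4x4, takes a point from camera to world coordinates). Camera axes: x right, y up, looking along -z (the intrinsics and any distortion apply to the point x, -y, -z); pixel columns grow to the right and rows downward; lengths in mm; the calibration is good to about 2 mm. A picture is of the moment at which its call begins. There is no depth.
- ctrl.finish_job(): hands the job in, once; it reports no verdict.
Trained networks look in the newest picture that a camera, given by its name, has taken for a name from the list of things; names that differ only in an ending like _2 or _b are one class to them, and where a whole thing is asked for, a point or a joint stands for the part that bears it (a point fixed in the world has none). Each returns a list of dicts, best first, with "score" (0 to 1); they miss things now and then, are a little off and sometimes report something else, mostly with a low value. They report only what shows in the picture. A call takes as long as a camera call. They do not tell look-alikes from the thing itself.
- ctrl.boxes_of(camera, thing): "rect" ([left, top, right, bottom] in pixels, round what is visible of it).
- ctrl.cut_out(camera, thing): "pixels" (480x640 bool, what is visible of it) and "rect" ([left, top, right, bottom] in pixels, round what is visible of it).
The state is a dict: "clock": time; "qpos": joint angles; "qd": joint speeds; "tau": joint torques, N m; "eef_pos": TCP position; "tool_rot": TCP orientation; "force": force on the tool from outside, world axes, zero at the start; "torque": the same for the moment, N m; "width": finger opening in mm.
Only numpy, scipy, OpenCV 4.12 (cv2) and the standard library are available. Lean on these libraries where they do the work, as an engineer would, in place of code of your own. Each camera call takes 0.05 s, during which the arm holds its last target.

TASK

Stand the white target pin with the red band upright in the blue round holder cup of the mirror rig and let go of it. Then turn the spring-loaded mirror by its orange knob until the rig's camera sees the pin in the mirror, that is, until the red-tipped pointer points straight at the pin, and finish while still holding the knob, with the mirror steady at that angle (it springs back if let go). Leave the dropper bottle, the lens blank and the blue screwdriver where they are.

Things in the scene. Friction and masses are not known exactly. Their poses are not given: they have to be found in the camera images.
- pin_centre (a point): Centre (half-way up) of the loose target pin: a white upright cylinder, 32 mm across, 90 mm tall, about 0.12 kg, with dark foot, red dot on top and a red band with a black line round its middle. It stands on the worktop left of the grey ultrasonic cleaner. Easiest gripped 20 to 25 mm above this point, from above. z is the pin's long axis.
- pin: The same target pin; origin at the centre of its foot, 45 mm below pin_centre.
- holder_seat (a point): Centre of the inner floor of the holder, a fixed blue round cup, 64 mm across at its foot, right of the mirror rig: floor 6 mm above the worktop, bore 38 mm wide, rim 18 mm above the worktop (12 mm above this point). A seated pin has its centre 45 mm above this point. z up.
- mirror (a joint): Mirror's angle about its upright axis, rad: 0 = released (at its stop), grows clockwise seen from above, up to 1.2. A spring pulls it back with (0.09 + 0.25 x angle) N m, some 2 to 4 N at the knob where it is needed. The mirror is a 46 mm square bluish glass in a black frame, centred 51 mm above the worktop, its face on the axis.
- knob: Orange upright round knob, 14 mm across, at the end of the mirror's crank, on the robot's side of the rig. Origin on its axis at the height to grip, 117 mm above the worktop; it runs from 28 mm below that to 14 mm above. It moves on a circle of 80 mm radius about the mirror's axis (origin of rig), clockwise from above, so to the left (+y) as the mirror angle grows; it spins freely.
- pointer: White needle with red tip above the mirror, 88 mm long, 95 mm over the worktop. Origin on the mirror's axis at worktop height, x along the needle to the tip, z up. It turns clockwise by twice the mirror's angle and so always lies along the rig camera's line of sight after the mirror. Released, it points 16 degrees clockwise of the rig's +x; the holder lies 65 to 110 degrees clockwise of it.
- rig: Fixed mirror rig right of the ultrasonic cleaner; origin at worktop height on the mirror's axis; x runs along the aluminium bar from the mirror to the rig's small black camera, z up. The highest part is the knob (131 mm), the others stay below 101 mm. A shelf hangs over the back of the worktop, from x = 0.62 on: keep the arm low there.
- camera_lens (a point): Front of the lens of the rig's small black camera, 91 mm from the mirror's axis and 51 mm above the worktop, looking at the mirror.
- polish_bottle: Bystander: brown dropper bottle with black rubber top, 34 mm across, 102 mm tall, origin under its foot. Leave it standing.
- lens_blank: Bystander: clear round lens blank, 66 mm across, 9 mm thick, lying flat, origin under its centre. Leave it.
- screwdriver_blue: Bystander: blue precision screwdriver, 11 x 116 x 11 mm, lying in front of the ultrasonic cleaner. Leave it. (The cleaner is solid and fixed: x 0.48 to 0.68, y -0.12 to 0.16, 253 mm high.)
Things that resemble listed ones, but are neither listed nor needed, are in the scene too. What is shaped like the pin but purple is not meant. What is shaped like the part that bears holder_seat but purple is not meant.

How it is judged:
By the outcome, as a careful person would: the job done as asked, in the order asked, and still so for the second after the job is handed in, while the arm keeps its last pose, push and grip.
It also fails if it takes over 62 s, if anything falls off the work surface, if the arm or the gripper's body presses on something with over 40 N, if the wrist force passes 120 N, or if a joint passes its speed limit or range.

## Working session

There is one attempt and no reset: what is moved stays moved. The work goes in short steps, Python scripts to look and compute and a shell command to move; the robot and the scene stay as the last step left them, time stands still between calls to the robot, and variables do not carry over. Pictures are saved under pics/ and viewed, and the job is handed in when it is done.

```bash
ls; mkdir -p pics; python3 - <<'E'
from cell import ctrl
import cv2
for n in("scene","top"):
    d=ctrl.get_image(n)
    cv2.imwrite(f"pics/{n}0.png",d["img"][:,:,::-1])
    print(n,{k:v for k,v in d.items() if k!="img"})
print(ctrl.read_state())
E
```

```text
pics
scene {'vfov': 53.873632335994735, 'cx': 321.1229864918454, 'cy': 246.55606429208885, 'T': array([[-9.15687495e-01,  1.82950438e-01, -3.57834527e-01,
        -1.21843009e+01],
       [-4.01823762e-01, -4.33064771e-01,  8.06841105e-01,
         1.06337834e+03],
       [-7.35359367e-03,  8.82600726e-01,  4.70065828e-01,
         7.49964274e+02],
       [ 0.00000000e+00,  0.00000000e+00,  0.00000000e+00,
         1.00000000e+00]])}
top {'vfov': 49.127404303135194, 'cx': 320.09028061234665, 'cy': 238.91838349085552, 'T': array([[ 1.25734711e-02,  9.81986753e-01, -1.88530965e-01,
         2.18728145e+02],
       [-9.99908211e-01,  1.13960519e-02, -7.32794714e-03,
        -5.32429320e+01],
       [-5.04743835e-03,  1.88605798e-01,  9.82039906e-01,
         1.53493993e+03],
       [ 0.00000000e+00,  0.00000000e+00,  0.00000000e+00,
         1.00000000e+00]])}
{'clock': 0.1, 'qpos': array([-1.34574395,  0.62924021,  0.03843273,  1.51824548, -0.0270007 ,
        0.9963356 , -0.01998842]), 'qd': array([ 0.00179197, -0.00224812, -0.000656  , -0.00184827,  0.00045448,
       -0.0001622 , -0.0010442 ]), 'tau': array([ 3.57675999e-03, -5.64531076e+01,  1.23097301e+00, -1.93975192e+01,
        1.12933625e-02,  5.33316401e-03, -3.77618278e-06]), 'eef_pos': array([186.20281016, 622.17525845, 230.49674547]), 'tool_rot': array([3.14158400e+00, 1.71116039e-03, 1.27996539e+00]), 'force': array([ 0.80424647,  0.26853692, -0.03736807]), 'torque': array([ 0.00024201, -0.01401126, -0.01142064]), 'width': 85.19801104809241}
```

View pics/scene0.png

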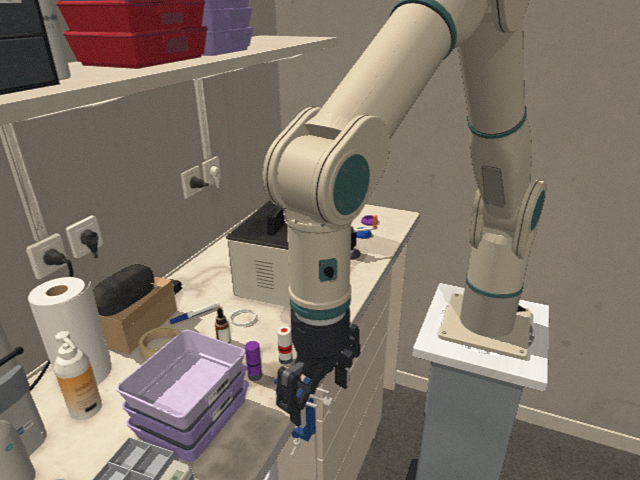

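View pics/top0.png

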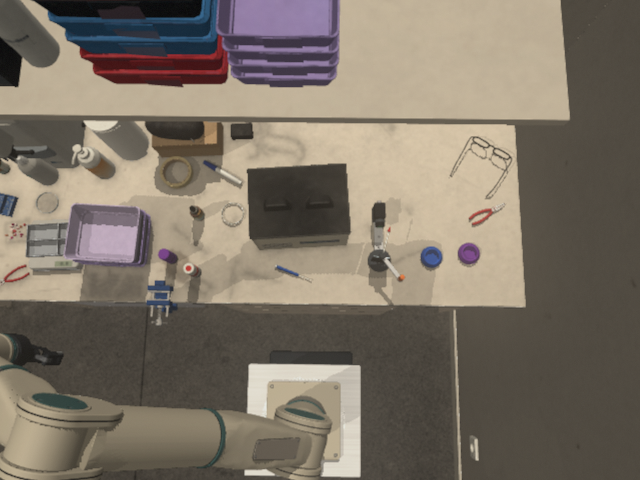

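```bash
cat > h.py <<'E'
import numpy as np, cv2
from cell import ctrl
def cam(d):
    f=240/np.tan(np.radians(d["vfov"]/2)); return f,d["cx"],d["cy"],np.array(d["T"])
def ray(c,u,v):
    f,cx,cy,T=c; r=T[:3,:3]@np.array([(u-cx)/f,-(v-cy)/f,-1.]); return T[:3,3],r
def at_z(c,u,v,z):
    o,r=ray(c,u,v); return o+r*(z-o[2])/r[2]
def proj(c,p):
    f,cx,cy,T=c; q=T[:3,:3].T@(np.array(p,float)-T[:3,3]); return np.array([cx+f*q[0]/-q[2],cy-f*q[1]/-q[2]])
def crop(img,x0,y0,x1,y1,s,fn):
    cv2.imwrite(fn,cv2.resize(img[y0:y1,x0:x1,::-1],None,fx=s,fy=s,interpolation=cv2.INTER_CUBIC))
E
python3 - <<'E'
from h import *
d=ctrl.get_image("top");c=cam(d)
crop(d["img"],350,190,490,295,5.6,"pics/rig1.png")
crop(d["img"],140,190,300,310,5,"pics/pin1.png")
for t in["pin","pin_centre","holder_seat","mirror","knob","pointer","rig","camera_lens"]:
    try: 
        for b in ctrl.boxes_of("top",t): print(t,round(b["score"],2),np.round(b["rect"],1))
    except Exception as e: print(t,e)
for b in ctrl.boxes_of("scene","pin"): print("scene pin",b)
E
```

```text
pin 0.64 [159.  250.5 178.6 261.5]
pin 0.46 [183.5 263.5 201.6 276.7]
pin_centre 0.58 [181.5 266.5 201.2 275.8]
pin_centre 0.57 [162.9 244.4 179.8 263.5]
holder_seat 0.75 [454.9 242.9 478.  263.3]
holder_seat 0.62 [419.  245.3 444.2 266.1]
mirror 0.65 [370.7 255.5 406.8 281.8]
knob 0.6 [394.6 274.4 407.4 281.9]
pointer 0.47 [379.  225.6 392.9 256.5]
rig 0.92 [368.4 199.5 404.6 280.2]
camera_lens 0.66 [369.1 198.3 407.6 281.9]
scene pin {'rect': [244.2, 338.4, 262.8, 382.7], 'score': 0.77}
scene pin {'rect': [231.2, 310.7, 254.2, 325.4], 'score': 0.46}
```

View pics/rig1.png

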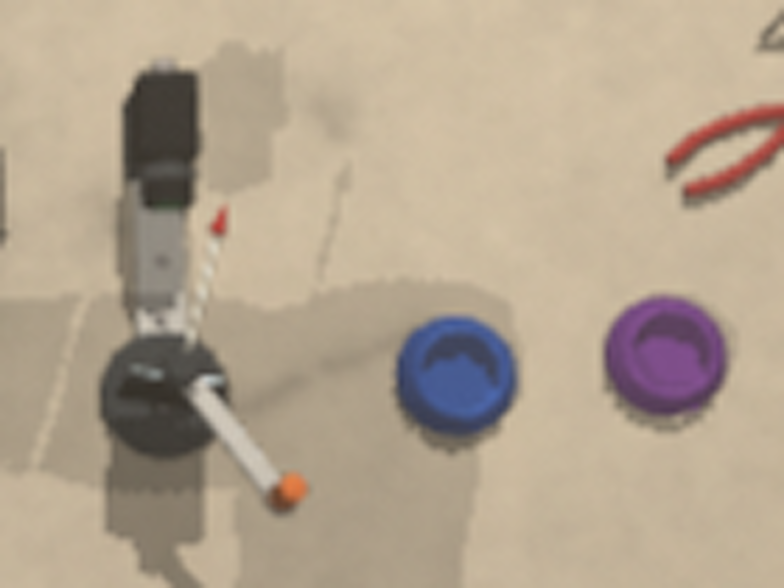

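View pics/pin1.png

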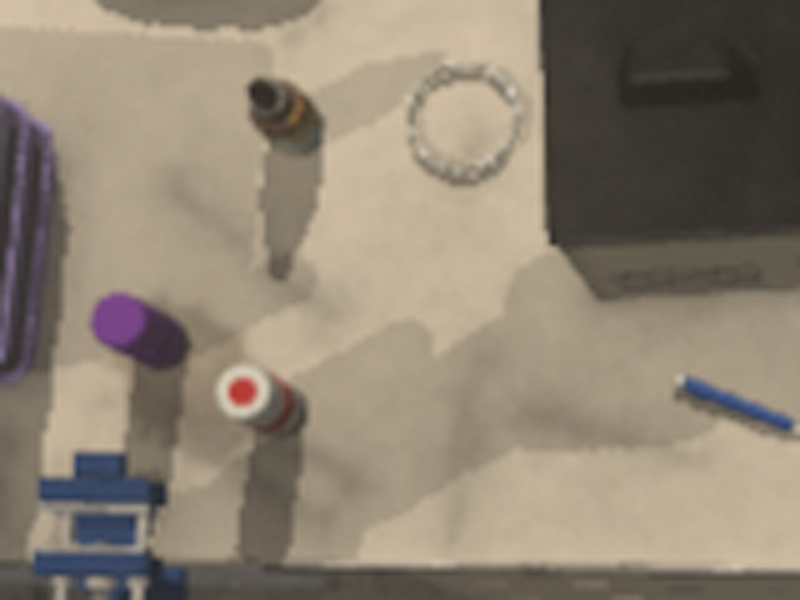

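```bash
cat >> h.py <<'E'
def blobs(img,lo,hi,box,minA=4):
    x0,y0,x1,y1=box
    hsv=cv2.cvtColor(np.ascontiguousarray(img[y0:y1,x0:x1]),cv2.COLOR_RGB2HSV)
    m=cv2.inRange(hsv,lo,hi)
    n,l,s,ce=cv2.connectedComponentsWithStats(m)
    return [(ce[i]+[x0,y0],s[i][4],s[i][:4]+[x0,y0,0,0]) for i in range(1,n) if s[i][4]>=minA]
E
python3 - <<'E'
from h import *
d=ctrl.get_image("top");c=cam(d);im=d["img"]
for n,lo,hi,box,z in [("reddot",(0,120,120),(8,255,255),(175,255,210,285),90),("reddot2",(172,120,80),(180,255,255),(175,255,210,285),90),
 ("knob",(5,150,120),(20,255,255),(390,265,415,290),131),("tip",(0,120,80),(8,255,255),(380,215,400,240),95),
 ("tip2",(172,120,80),(180,255,255),(380,215,400,240),95),
 ("holder",(100,100,50),(125,255,255),(410,235,450,280),18)]:
    for b in blobs(im,lo,hi,box): print(n,np.round(b[0],1),b[1],b[2],np.round(at_z(c,*b[0],z),1))
print("disc",at_z(c,350+164/5.6,190+392/5.6,20))
d2=ctrl.get_image("scene");c2=cam(d2)
for b in blobs(d2["img"],(0,120,120),(8,255,255),(265,310,300,375)): print("scene",np.round(b[0],1),b[1],b[2],at_z(c2,*b[0],90))
# rig base cutout
crop(d2["img"],220,300,340,390,6,"pics/sp.png")
E
```

```text
reddot [188. 268.] 21 [186 266   5   5] [409.7 323.2  90. ]
knob [401.6 276.9] 14 [400 275   4   5] [ 386.9 -262.7  131. ]
tip [388.8 229.6] 5 [388 228   2   4] [ 524.  -234.5   95. ]
holder [431. 256.] 226 [422 247  19  18] [ 462.9 -366.6   18. ]
disc [ 449.02206876 -215.1961616    20.        ]
scene [283.4 329.6] 20 [281 328   6   4] [408.97027047 325.40558245  90.        ]
scene [283.4 347.3] 30 [278 345  12   5] [381.13959705 378.59558209  90.        ]
scene [283.7 351.9] 23 [278 350  12   4] [373.80937234 391.40771166  90.        ]
```

View pics/sp.png

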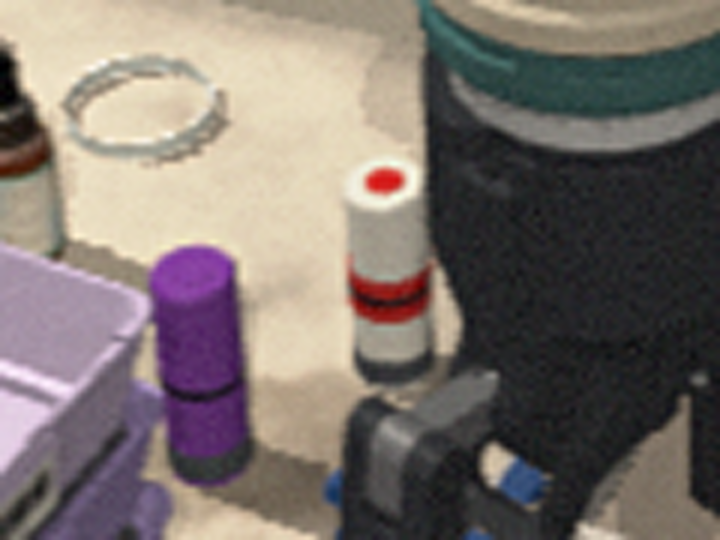

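```bash
cat >> h.py <<'E'
from scipy.spatial.transform import Rotation as Ro
def rows(goal,yaw_deg,s=None):
    """from current measured pose: units shift & rotvec to reach goal TCP pointing straight down"""
    s=s or ctrl.read_state()
    R0=Ro.from_euler("xyz",s["tool_rot"]); R1=Ro.from_euler("xyz",[np.pi,0,np.radians(yaw_deg)])
    d=R0.inv().apply(np.array(goal)-s["eef_pos"])/40
    print("t",s["clock"],"pos",np.round(s["eef_pos"],1),"yaw",np.round(np.degrees(s["tool_rot"]),1),"w",round(s["width"],1),"F",np.round(s["force"],1))
    print("rows:",np.round(d,2),np.round((R0.inv()*R1).as_rotvec(degrees=True),1))
E
python3 - <<'E'
from h import *
d=ctrl.get_image("top");c=cam(d)
print("purple",at_z(c,140+120/5,190+316/5,90), at_z(c,140+170/5,190+350/5,5))
for p in[(148,286),(172,286),(148,304),(172,281)]: print(p,at_z(c,*p,0),at_z(c,*p,80))
d2=ctrl.get_image("scene");c2=cam(d2)
crop(d2["img"],260,340,380,470,6,"pics/b.png")
rows([409.5,324,200],120)
rows([409.5,324,48],120)
E
```

```text
purple [450.47179696 392.78334745  90.        ] [444.15625682 388.09755538   5.        ]
(148, 286) [367.03645085 460.83892653   0.        ] [359.30672525 434.04533818  80.        ]
(172, 286) [367.88645978 390.39516024   0.        ] [360.11243231 367.27305192  80.        ]
(148, 304) [314.60458004 456.93022428   0.        ] [309.60756702 430.34035477  80.        ]
(172, 281) [382.56986528 391.36261122   0.        ] [374.03054894 368.19008003  80.        ]
t 0.8 pos [186.3 622.7 231.3] yaw [-180.    -0.    73.3] w 85.2 F [-0.2  0.1  0.2]
rows: [-5.56  7.49  0.78] [ -0.   -0.  -46.7]
t 0.8 pos [186.3 622.7 231.3] yaw [-180.    -0.    73.3] w 85.2 F [-0.2  0.1  0.2]
rows: [-5.56  7.49  4.58] [ -0.   -0.  -46.7]
```

View pics/b.png

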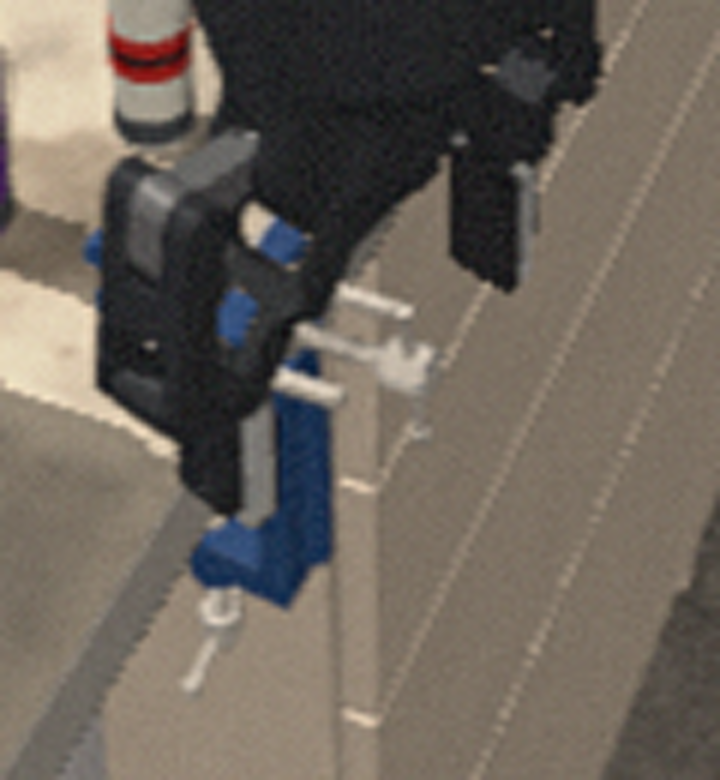

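```bash
python3 -m creep '-1.4 1.87 0 0 0 14.5 0;-2.78 3.75 0 0 0 29 0;-4.17 5.6 0.2 0 0 43.7 0;-5.56 7.49 0.5 0 0 58.3 0;-5.56 7.49 0.78 0 0 58.3 0;-5.56 7.49 0.78 0 0 58.3 0;-5.56 7.49 0.78 0 0 58.3 0;-5.56 7.49 0.78 0 0 58.3 0;-5.56 7.49 0.78 0 0 58.3 0;-5.56 7.49 0.78 0 0 58.3 0'; python3 - <<'E'
from h import *
rows([409.5,324,200],15)
E
```

```text
clock: 1.63
eef_pos: [415.4, 314.6, 200.0]
tool_rot: [3.136, -0.002, 0.248]
force: [0.8, 0.4, 0.1]
width: 85.3
t 1.6333 pos [415.4 314.6 200. ] yaw [ 1.797e+02 -1.000e-01  1.420e+01] w 85.3 F [0.8 0.4 0.1]
rows: [-0.08 -0.26 -0.  ] [ 0.3 -0.1 -0.8]
```

```bash
python3 -m creep '0 0 0 0 0 0 0;0 0 0 0 0 0 0'; python3 - <<'E'
from h import *
d=ctrl.get_image("top");c=cam(d);d2=ctrl.get_image("scene");c2=cam(d2)
crop(d["img"],140,190,300,310,5,"pics/p2t.png")
crop(d2["img"],220,240,400,390,4,"pics/p2s.png")
crop(d2["img"],300,180,420,270,6,"pics/p2r.png")
rows([409.5,324,48],15)
E
```

```text
clock: 1.8
eef_pos: [409.4, 324.3, 200.2]
tool_rot: [-3.141, 0.0, 0.263]
force: [0.6, 1.3, -0.2]
width: 85.9
t 1.9 pos [408.6 325.5 200.2] yaw [-179.9    0.    15.2] w 85.5 F [-0.4  0.9  0.3]
rows: [0.01 0.05 3.8 ] [-0.1  0.   0.2]
```

View pics/p2s.png

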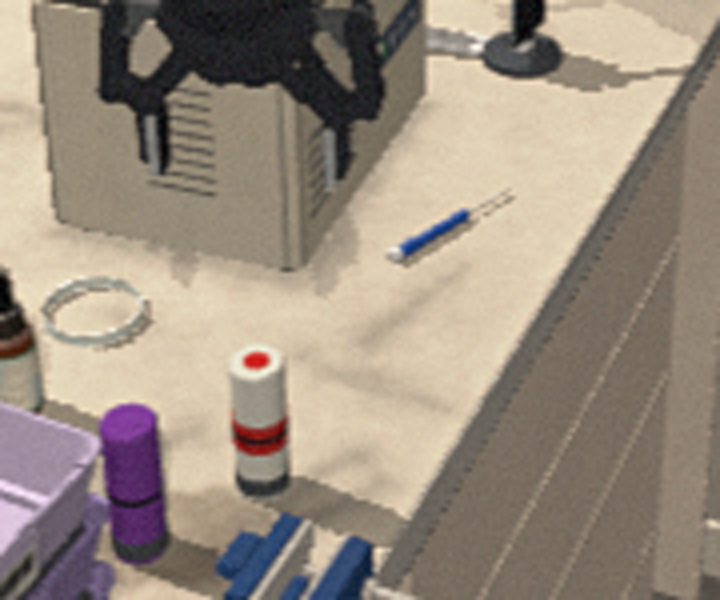

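View pics/p2r.png

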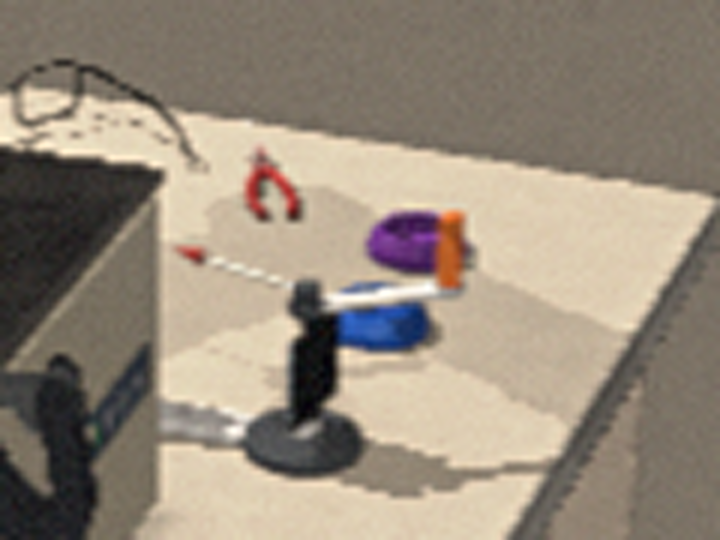

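```bash
python3 -m creep '0.01 0 0.9 0 0 0 0;0.01 0 1.8 0 0 0 0;0.01 0.02 2.6 0 0 0 0;0.01 0.02 3.3 0 0 0 0;0.01 0.02 3.6 0 0 0 0;0.01 0.02 3.8 0 0 0 0;0.01 0.02 3.8 0 0 0 0;0.01 0.02 3.8 0 0 0 0'; python3 - <<'E'
from h import *
d=ctrl.get_image("top");c=cam(d);d2=ctrl.get_image("scene");c2=cam(d2)
crop(d2["img"],220,270,350,390,5,"pics/p3s.png")
rows([409.5,324,48],15)
E
```

```text
clock: 2.57
eef_pos: [410.0, 324.2, 48.4]
tool_rot: [-3.141, -0.0, 0.264]
force: [0.4, 0.4, 0.8]
width: 85.5
t 2.6667 pos [410.7 324.2  49.2] yaw [-1.799e+02 -1.000e-01  1.510e+01] w 85.4 F [0.6 0.4 0.2]
rows: [-0.03 -0.    0.03] [-0.1 -0.1  0.1]
```

View pics/p3s.png

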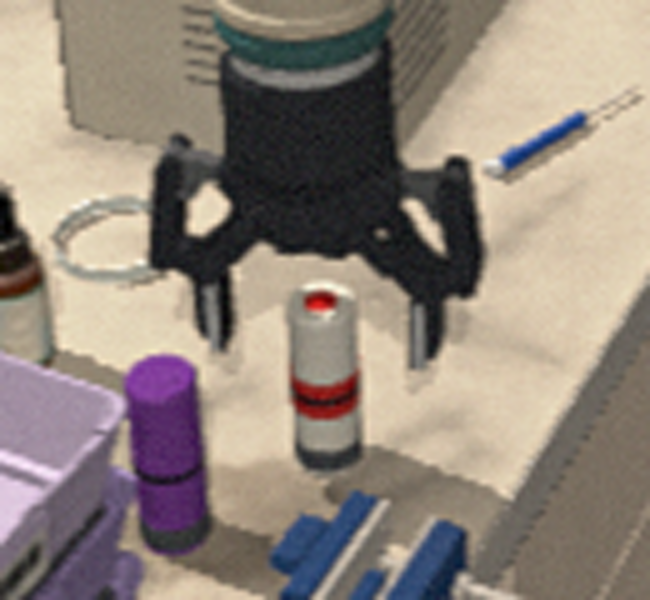

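```bash
python3 -m creep '0 0 0 0 0 0 1;0 0 0 0 0 0 1;0 0 0 0 0 0 1;0 0 0 0 0 0 1;0 0 0 0 0 0 1;0 0 0 0 0 0 1;0 0 0 0 0 0 1;0 0 0 0 0 0 1'; python3 -m creep '0 0 -0.3 0 0 0 1;0 0 -0.8 0 0 0 1;0 0 -1.6 0 0 0 1;0 0 -2.4 0 0 0 1;0 0 -3 0 0 0 1;0 0 -3 0 0 0 1;0 0 -3 0 0 0 1'; python3 - <<'E'
from h import *
d=ctrl.get_image("top");c=cam(d);d2=ctrl.get_image("scene");c2=cam(d2)
crop(d2["img"],220,230,350,390,4,"pics/p4s.png")
crop(d2["img"],300,180,420,270,6,"pics/p4r.png")
rows([462,-366,170],-90)
E
```

```text
clock: 3.33
eef_pos: [410.3, 323.2, 48.6]
tool_rot: [-3.141, -0.0, 0.262]
force: [-1.8, -0.3, 6.7]
width: 30.5
clock: 3.92
eef_pos: [410.6, 323.6, 169.1]
tool_rot: [-3.14, -0.002, 0.263]
force: [0.1, 0.2, -1.0]
width: 30.8
t 4.0167 pos [409.3 322.6 167.1] yaw [1.80e+02 1.00e-01 1.51e+01] w 30.8 F [-0.1 -0.3 -2.2]
rows: [-3.2  16.97 -0.05] [1.000e-01 0.000e+00 1.051e+02]
```

View pics/p4s.png

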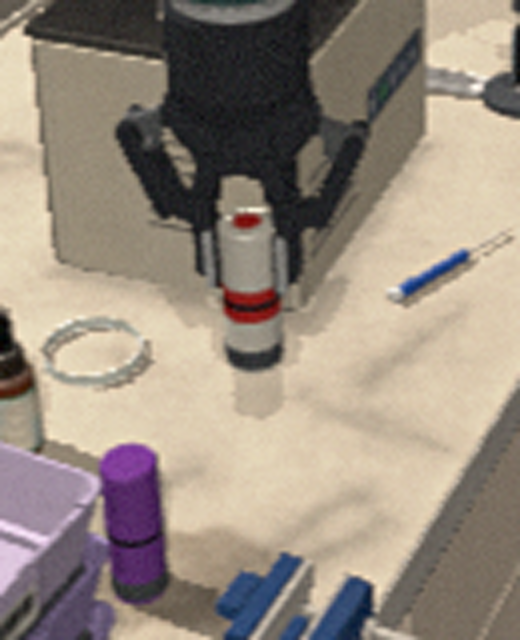

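```bash
python3 -m creep '0 0 -0.8 0 0 0 1;-0.1 0.4 -1.5 0 0 5 1;-0.4 1.3 -1.55 0 0 12 1;-0.75 2.2 -1.55 0 0 19 1;-1.1 3.1 -1.55 0 0 26 1;-1.39 3.82 -1.55 0 0 33 1;-1.65 4.7 -1.55 0 0 40 1;-1.95 5.6 -1.55 0 0 47 1;-2.15 6.5 -1.55 0 0 54 1;-2.3 7.4 -1.55 0 0 60 1'; python3 - <<'E'
from h import *
rows([410,-130,230],-67)
rows([462,-366,230],-90)
E
```

```text
clock: 4.85
eef_pos: [396.2, 11.8, 228.9]
tool_rot: [3.139, 0.002, -0.79]
force: [0.4, 0.1, -2.1]
width: 30.7
t 4.85 pos [396.2  11.8 228.9] yaw [ 1.798e+02  1.000e-01 -4.530e+01] w 30.7 F [ 0.4  0.1 -2.1]
rows: [ 2.76  2.25 -0.03] [ 0.2  0.1 21.7]
t 4.85 pos [396.2  11.8 228.9] yaw [ 1.798e+02  1.000e-01 -4.530e+01] w 30.7 F [ 0.4  0.1 -2.1]
rows: [ 7.87  5.48 -0.03] [ 0.2  0.  44.7]
```

```bash
python3 -m creep '0.7 0.55 0 0 0 6 1;1.4 1.1 0 0 0 12 1;2.1 1.7 0 0 0 18 1;2.8 2.25 0 0 0 23 1;3.6 2.8 0 0 0 28 1;4.45 3.3 0 0 0 33 1;5.3 3.8 0 0 0 38 1;6.15 4.4 0 0 0 43 1;7 4.95 0 0 0 44.7 1;7.8 5.45 0 0 0 44.7 1';python3 -m creep '0 0 0 0 0 0 1;0 0 0 0 0 0 1;0 0 0 0 0 0 1'; python3 - <<'E'
from h import *
d=ctrl.get_image("top");c=cam(d);d2=ctrl.get_image("scene");c2=cam(d2)
cv2.imwrite("pics/s5.png",d2["img"][:,:,::-1])
crop(d2["img"],290,130,430,260,5,"pics/s5r.png")
crop(d["img"],350,190,490,295,5.6,"pics/t5.png")
rows([462,-366,130],-90)
E
```

```text
clock: 5.68
eef_pos: [463.9, -363.2, 227.7]
tool_rot: [3.138, 0.001, -1.567]
force: [0.6, -0.7, -1.6]
width: 30.7
clock: 5.93
eef_pos: [463.8, -360.3, 228.1]
tool_rot: [3.138, 0.003, -1.566]
force: [-0.4, 0.7, -2.1]
width: 30.4
t 6.0333 pos [ 464.7 -359.4  228.9] yaw [ 1.799e+02  1.000e-01 -8.960e+01] w 30.5 F [-0.1  1.3 -1.6]
rows: [0.17 0.06 2.47] [0.1 0.1 0.4]
```

View pics/s5r.png

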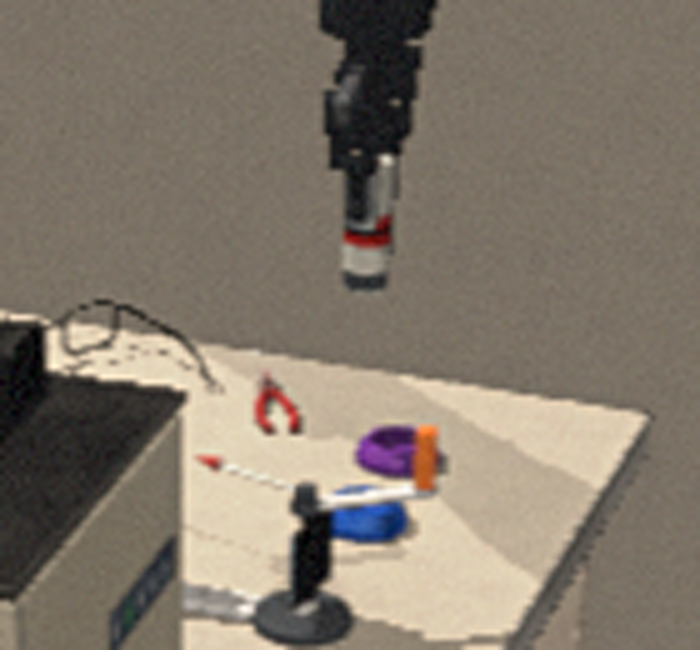

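View pics/t5.png

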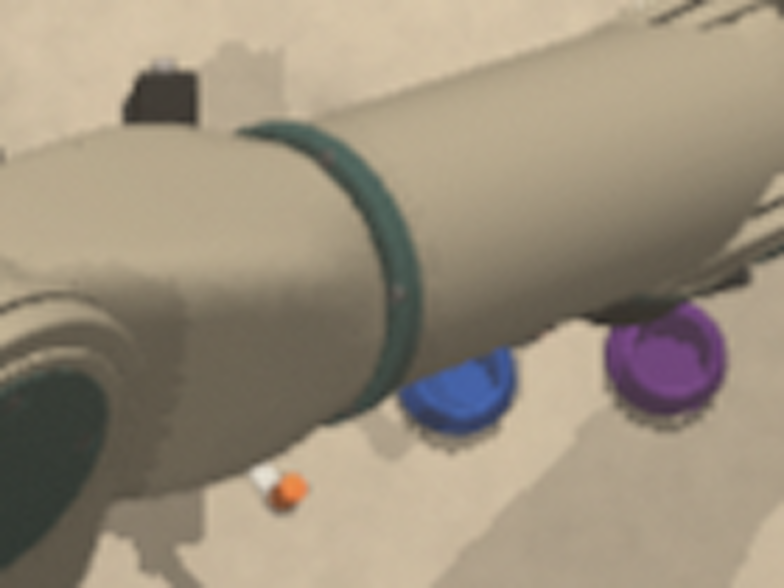

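```bash
cat > fit.py <<'E'
from h import *
from scipy.optimize import minimize
ct=cam(ctrl.get_image("top"));dS=ctrl.get_image("scene");cs=cam(dS)
im=cv2.imread("pics/top0.png")[:,:,::-1]
S=8
def mask(im,box):
    x0,y0,x1,y1=box
    f=cv2.resize(np.ascontiguousarray(im[y0:y1,x0:x1]),None,fx=S,fy=S,interpolation=cv2.INTER_CUBIC)
    f=f.astype(float); return (f[:,:,2]-f[:,:,0]>25).astype(np.uint8)
def circ(c,x,y,z,r):
    a=np.linspace(0,2*np.pi,48,endpoint=False)
    return np.array([proj(c,[x+r*np.cos(t),y+r*np.sin(t),z]) for t in a])
def sil(c,p,box,shape):
    pts=np.vstack([circ(c,p[0],p[1],0,32),circ(c,p[0],p[1],18,p[2])])
    q=((pts-[box[0],box[1]]+.5)*S-.5)
    h=cv2.convexHull(np.round(q*16).astype(np.int32))
    m=np.zeros(shape,np.uint8);cv2.fillPoly(m,[h],1,shift=4);return m
box=(412,238,450,277);m=mask(im,box)
def cost(p):
    k=sil(ct,p,box,m.shape);return 1-(k&m).sum()/(k|m).sum()
r=minimize(cost,[463,-367,27],method="Nelder-Mead",options=dict(initial_simplex=[[463,-367,27],[466,-367,27],[463,-363,27],[463,-367,31]]))
print(r.x,r.fun)
x,y,_=r.x
f=cv2.resize(np.ascontiguousarray(im[238:277,412:450]),None,fx=14,fy=14,interpolation=cv2.INTER_CUBIC)[:,:,::-1].copy()
for z,rr,col in[(0,32,(0,255,0)),(18,r.x[2],(0,255,255)),(18,19,(255,255,255)),(6,19,(0,0,255))]:
    q=((circ(ct,x,y,z,rr)-[412,238]+.5)*14-.5).astype(np.int32);cv2.polylines(f,[q],True,col,1)
f2=cv2.resize(np.ascontiguousarray(dS["img"][215:247,345:385]),None,fx=14,fy=14,interpolation=cv2.INTER_CUBIC)[:,:,::-1].copy()
for z,rr,col in[(0,32,(0,255,0)),(18,r.x[2],(0,255,255)),(18,19,(255,255,255))]:
    q=((circ(cs,x,y,z,rr)-[345,215]+.5)*14-.5).astype(np.int32);cv2.polylines(f2,[q],True,col,1)
cv2.imwrite("pics/f1.png",f);cv2.imwrite("pics/f2.png",f2)
E
python3 fit.py
```

```text
[ 465.26187242 -369.5391277    22.37401616] 0.14696104338931038
```

View pics/f1.png

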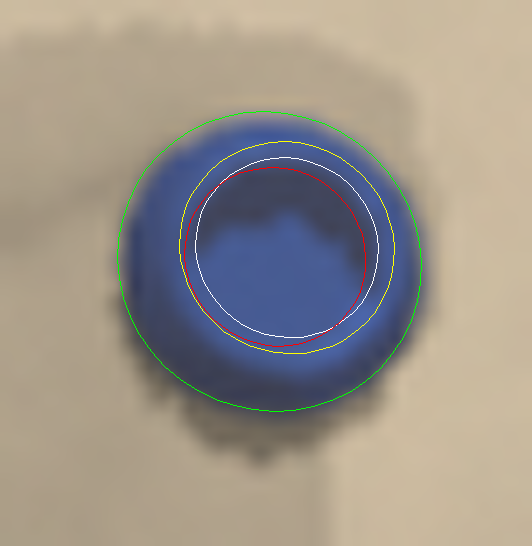

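View pics/f2.png

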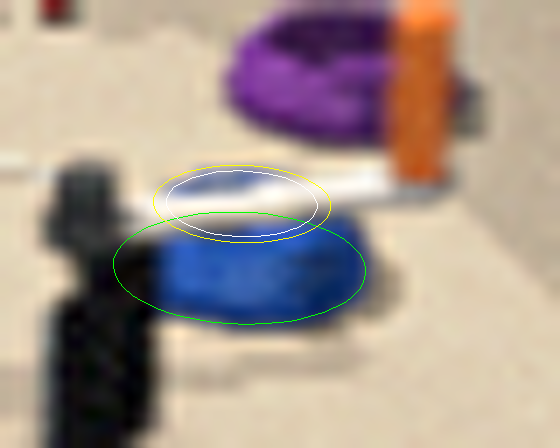

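```bash
python3 -m creep '0.22 0 0.9 0 0 0.4 1;0.22 0 1.7 0 0 0.4 1;0.22 0 2.5 0 0 0.4 1;0.22 0 3.2 0 0 0.4 1;0.22 0 3.7 0 0 0.4 1;0.22 0 3.7 0 0 0.4 1;0.22 0 3.7 0 0 0.4 1;0.22 0 3.7 0 0 0.4 1;0.22 0 3.7 0 0 0.4 1'; python3 - <<'E'
from h import *
d=ctrl.get_image("top");c=cam(d);d2=ctrl.get_image("scene");c2=cam(d2)
for k in range(3):
    s=ctrl.read_state();print(s["eef_pos"],s["force"]);ctrl.get_image("scene")
crop(d2["img"],320,160,400,260,7,"pics/s6r.png")
crop(d["img"],350,190,490,295,5.6,"pics/t6.png")
rows([464.5,-369.5,54],-90)
E
```

```text
clock: 6.88
eef_pos: [465.9, -371.0, 84.0]
tool_rot: [-3.139, -0.002, -1.571]
force: [-0.3, 0.1, -1.5]
width: 30.6
[ 465.75401463 -370.70007863   83.68621494] [ 0.05979991 -1.17563309 -1.1824841 ]
[ 465.62549393 -370.5678101    83.44817584] [ 0.02608806  0.68343289 -1.1006776 ]
[ 465.46110122 -370.44062238   83.16831585] [-0.23748407 -1.26225359 -1.47922369]
t 7.1333 pos [ 465.3 -370.4   82.9] yaw [-179.9   -0.   -90.1] w 30.7 F [ 0.4  0.7 -1.4]
rows: [-0.02  0.02  0.72] [-0.1 -0.  -0.1]
```

View pics/s6r.png

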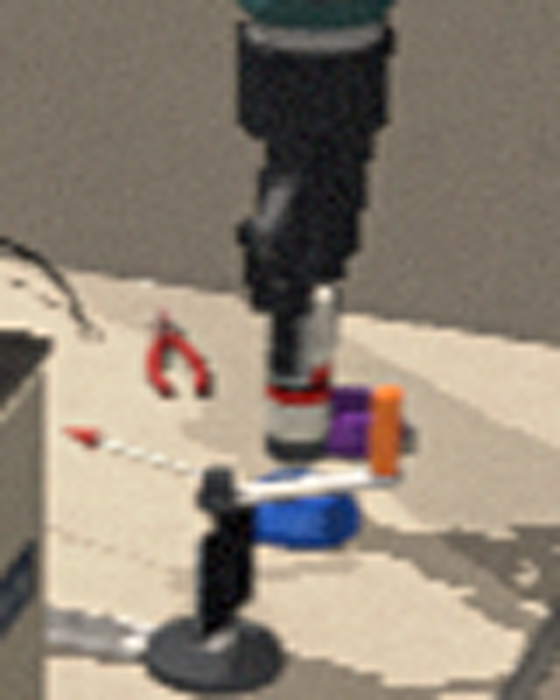

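View pics/t6.png

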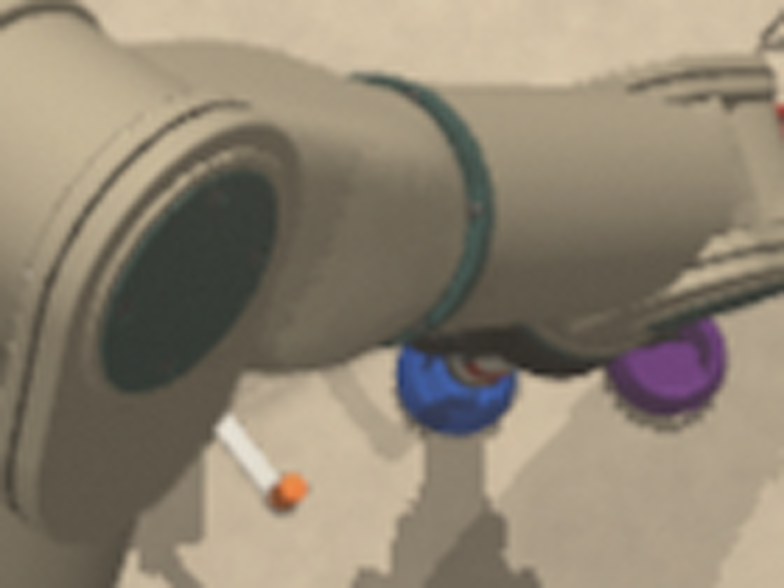

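The scene crop shows the pin held upright over the blue cup. Its foot is at crop (299,448), and the cup is half hidden by the crank. I'll check the projected foot before lowering.

```bash
python3 - <<'E'
from h import *
d2=ctrl.get_image("scene");c2=cam(d2)
s=ctrl.read_state();p=s["eef_pos"];print(p,s["clock"])
f=cv2.resize(np.ascontiguousarray(d2["img"][205:245,345:385]),None,fx=14,fy=14,interpolation=cv2.INTER_CUBIC)[:,:,::-1].copy()
a=np.linspace(0,2*np.pi,48)
for z,r,x,y,col in[(p[2]-48.5,16,p[0],p[1],(0,255,255)),(p[2]-48.5+45,16,p[0],p[1],(0,255,255)),(0,32,464.5,-369.5,(0,255,0)),(18,19,464.5,-369.5,(255,255,255))]:
    q=np.array([(proj(c2,[x+r*np.cos(t),y+r*np.sin(t),z])-[345,205]+.5)*14 for t in a]).astype(np.int32)
    cv2.polylines(f,[q],True,col,1)
cv2.imwrite("pics/s7.png",f)
rows([464.5,-369.5,54],-90)
E
```

```text
[ 465.20385729 -370.24755876   82.68321964] 7.1833
t 7.1833 pos [ 465.2 -370.2   82.7] yaw [-180.    -0.   -90.1] w 30.4 F [ 0.4  0.3 -1.5]
rows: [-0.02  0.02  0.72] [-0.  -0.  -0.1]
```

View pics/s7.png

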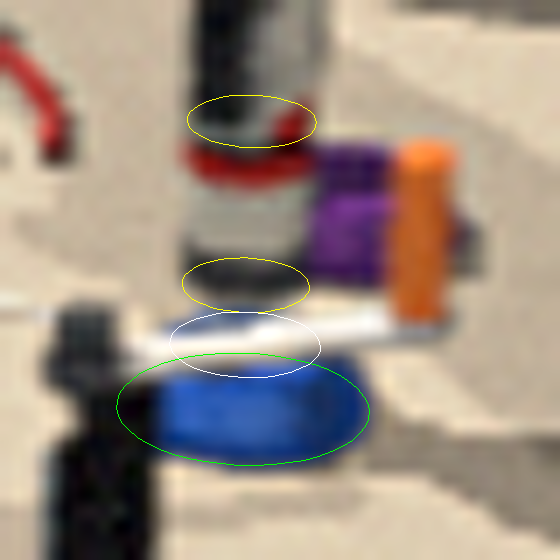

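```bash
python3 -m creep '-0.02 0.02 0.15 0 0 0 1;-0.02 0.02 0.3 0 0 0 1;-0.02 0.02 0.38 0 0 0 1;-0.02 0.02 0.46 0 0 0 1;-0.02 0.02 0.54 0 0 0 1;-0.02 0.02 0.54 0 0 0 1'; python3 -m creep '0 0 0.05 0 0 0 1;0 0 0.1 0 0 0 1;0 0 0.1 0 0 0 1'
```

```text
clock: 7.68
eef_pos: [463.7, -369.0, 59.6]
tool_rot: [3.141, 0.001, -1.572]
force: [-0.5, 0.1, -2.1]
width: 31.0
clock: 7.93
eef_pos: [464.0, -369.3, 56.2]
tool_rot: [3.141, 0.0, -1.572]
force: [0.1, -0.2, -1.1]
width: 30.8
```

No contact force with the foot about 8 mm up, so it's inside the bore (rim at 18). Next I lower until it touches the floor.

```bash
python3 -m creep '0 0 0.04 0 0 0 1;0 0 0.06 0 0 0 1;0 0 0.06 0 0 0 1'; python3 -m creep '0 0 0.03 0 0 0 1;0 0 0.03 0 0 0 1'
```

```text
clock: 8.18
eef_pos: [464.2, -369.5, 54.7]
tool_rot: [-3.141, -0.0, -1.572]
force: [-0.6, 1.7, 3.5]
width: 31.0
clock: 8.35
eef_pos: [464.3, -369.6, 54.6]
tool_rot: [-3.14, 0.0, -1.572]
force: [-1.7, 2.9, 12.6]
width: 30.7
```

Contact came at TCP z 54.6, which matches the cup floor (6 + 48.6), so the pin is seated. Releasing and backing off upward.

```bash
python3 -m creep '0 0 -0.08 0 0 0 1;0 0 -0.08 0 0 0 0;0 0 -0.08 0 0 0 0;0 0 -0.08 0 0 0 0;0 0 -0.08 0 0 0 0;0 0 -0.08 0 0 0 0;0 0 -0.08 0 0 0 0;0 0 -0.08 0 0 0 0'; python3 -m creep '0 0 -0.5 0 0 0 0;0 0 -1.3 0 0 0 0;0 0 -2.2 0 0 0 0;0 0 -3.1 0 0 0 0;0 0 -4 0 0 0 0;0 0 -4 0 0 0 0;0 0 -4 0 0 0 0';python3 - <<'E'
from h import *
d=ctrl.get_image("top");c=cam(d);d2=ctrl.get_image("scene");c2=cam(d2)
crop(d2["img"],310,160,400,260,6,"pics/s8.png")
crop(d["img"],350,190,490,295,5.6,"pics/t8.png")
rows([388,-263,200],-90)
E
```

```text
clock: 9.02
eef_pos: [464.0, -369.4, 55.9]
tool_rot: [3.141, 0.0, -1.572]
force: [-1.7, 0.8, -0.4]
width: 85.4
clock: 9.6
eef_pos: [465.0, -370.3, 218.3]
tool_rot: [-3.138, -0.003, -1.572]
force: [-0.7, 0.8, -0.6]
width: 85.5
t 9.7 pos [ 463.9 -368.5  215.3] yaw [ 1.8e+02  1.0e-01 -9.0e+01] w 85.5 F [ 0.  -0.  -0.7]
rows: [-2.64  1.9   0.39] [ 0.   0.1 -0. ]
```

View pics/s8.png

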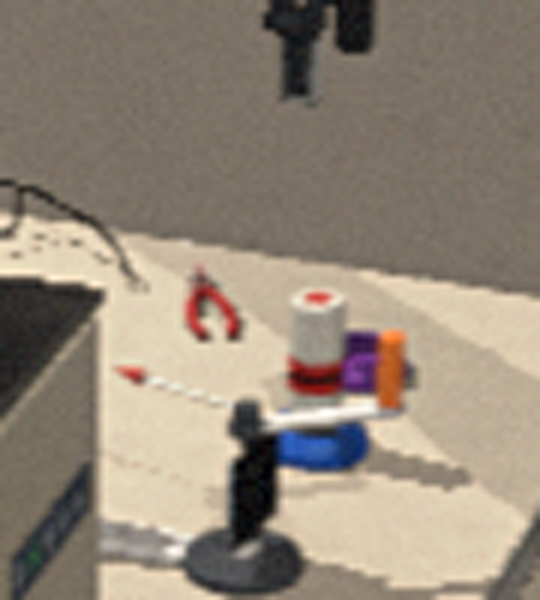

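View pics/t8.png

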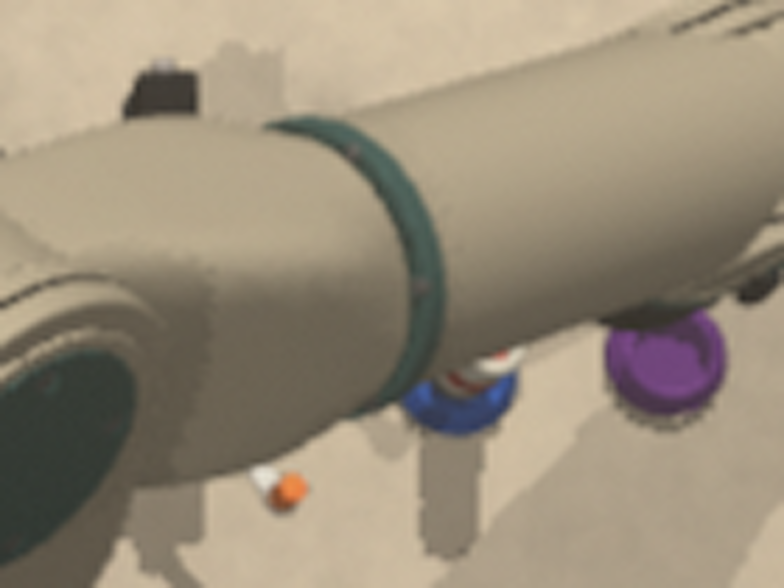

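```bash
python3 - <<'E'
from h import *
d=ctrl.get_image("top");c=cam(d);d2=ctrl.get_image("scene");c2=cam(d2)
for b in blobs(d2["img"],(5,150,100),(20,255,255),(355,200,400,245)): print(b); print(at_z(c2,*b[0],110))
for b in blobs(d["img"],(5,150,120),(20,255,255),(390,265,415,290)): print(b, at_z(c,*b[0],128))
print("pred",proj(c2,[387.5,-263,110]),proj(c,[387.5,-263,131]))
rows([387.5,-263,190],-90)
E
```

```text
(array([374.56521739, 220.91304348]), np.int32(46), array([373, 215,   4,  13]))
[ 387.48357742 -261.72931082  110.        ]
(array([401.05, 277.25]), np.int32(20), array([399, 275,   5,   5])) [ 386.4220483 -261.7231872  128.       ]
pred [374.68341373 220.75790201] [401.68332533 276.72496149]
t 9.8 pos [ 463.6 -368.4  214.6] yaw [ 1.799e+02  1.000e-01 -9.010e+01] w 85.1 F [-0.5 -0.3  0.1]
rows: [-2.63  1.9   0.62] [ 0.1  0.1 -0.1]
```

```bash
python3 -m creep '-0.8 0.6 0 0 0 0 0;-1.6 1.2 0 0 0 0 0;-2.3 1.65 0.2 0 0 0 0;-2.65 1.9 0.6 0 0 0 0;-2.65 1.9 0.6 0 0 0 0;-2.65 1.9 0.6 0 0 0 0;-2.65 1.9 0.6 0 0 0 0'; python3 - <<'E'
from h import *
d=ctrl.get_image("top");c=cam(d);d2=ctrl.get_image("scene");c2=cam(d2)
crop(d2["img"],310,140,400,260,5,"pics/s9.png")
cv2.imwrite("pics/t9.png",d["img"][:,:,::-1])
rows([387.2,-262.2,99],-90)
E
```

```text
clock: 10.38
eef_pos: [388.7, -264.2, 192.0]
tool_rot: [3.141, -0.001, -1.572]
force: [-0.4, 0.3, 0.2]
width: 85.3
t 10.4833 pos [ 388.9 -264.7  192.3] yaw [-1.80e+02 -1.00e-01 -9.01e+01] w 85.4 F [0.  0.4 0.7]
rows: [-0.07  0.04  2.33] [-0.  -0.1 -0.1]
```

View pics/s9.png

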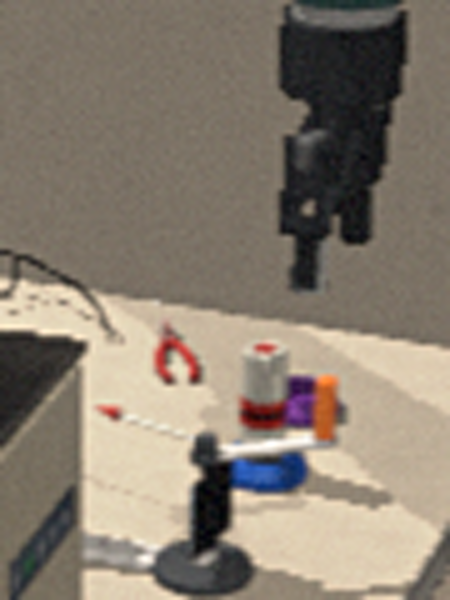

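View pics/t9.png

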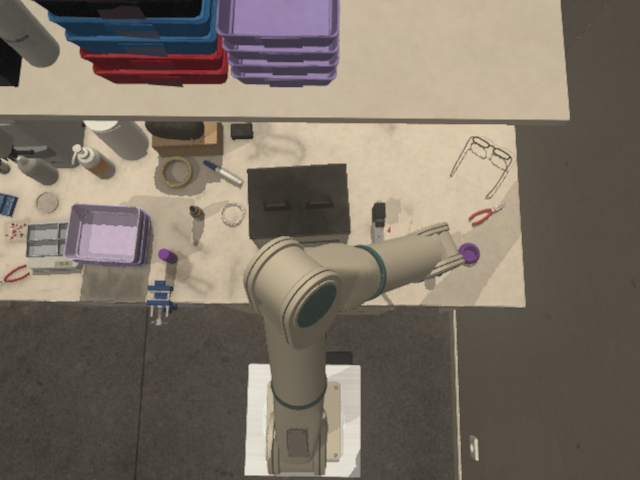

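```bash
python3 -m creep '-0.06 0.04 0.8 0 0 0 0;-0.06 0.04 1.4 0 0 0 0;-0.06 0.04 1.9 0 0 0 0;-0.06 0.04 2.2 0 0 0 0;-0.06 0.04 2.33 0 0 0 0;-0.06 0.04 2.33 0 0 0 0;-0.06 0.04 2.33 0 0 0 0'; python3 - <<'E'
from h import *
d=ctrl.get_image("top");c=cam(d);d2=ctrl.get_image("scene");c2=cam(d2)
crop(d2["img"],310,140,400,260,5,"pics/s10.png")
cv2.imwrite("pics/s10f.png",d2["img"][:,:,::-1])
rows([387.2,-262.2,99],-90)
E
```

```text
clock: 11.07
eef_pos: [386.9, -261.8, 99.2]
tool_rot: [-3.141, -0.001, -1.573]
force: [0.4, -0.3, 0.4]
width: 85.3
t 11.1667 pos [ 387.2 -261.7   99.7] yaw [-1.799e+02 -1.000e-01 -9.010e+01] w 85.0 F [-0.6  0.4  0.9]
rows: [0.01 0.   0.02] [-0.1 -0.1 -0.1]
```

View pics/s10.png

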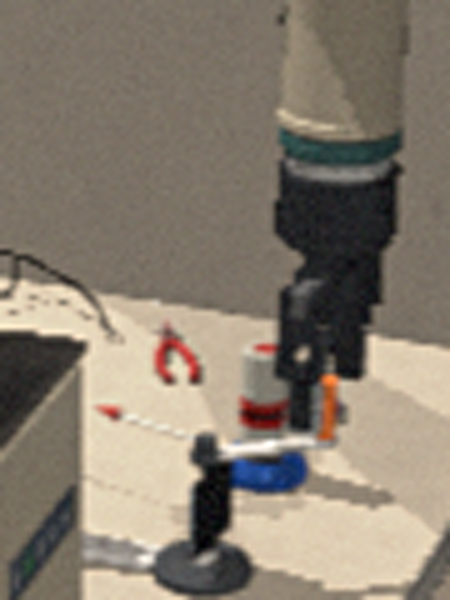

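View pics/s10f.png

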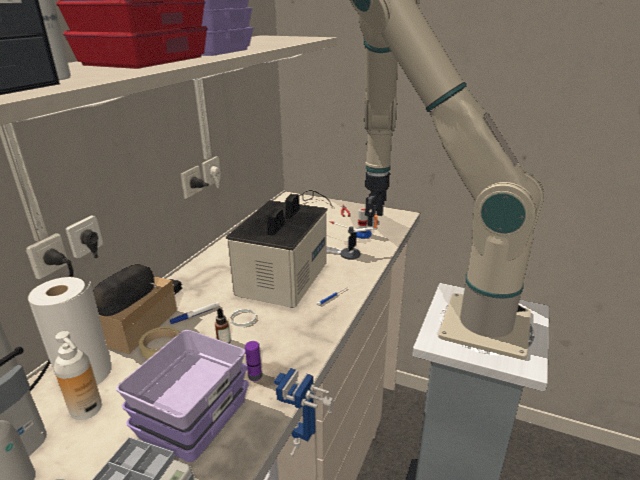

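```bash
python3 -m creep '0 0 0 0 0 0 1;0 0 0 0 0 0 1;0 0 0 0 0 0 1;0 0 0 0 0 0 1;0 0 0 0 0 0 1;0 0 0 0 0 0 1;0 0 0 0 0 0 1;0 0 0 0 0 0 1;0 0 0 0 0 0 1'; python3 - <<'E'
from h import *
d=ctrl.get_image("top");c=cam(d);d2=ctrl.get_image("scene");c2=cam(d2)
crop(d2["img"],310,140,400,260,5,"pics/s11.png")
rows([387.2,-262.2,99],-90)
E
```

```text
clock: 11.92
eef_pos: [386.9, -261.6, 99.2]
tool_rot: [-3.141, -0.001, -1.572]
force: [-1.2, -1.5, 3.0]
width: 12.2
t 12.0167 pos [ 386.8 -261.5   99.2] yaw [-1.80e+02 -1.00e-01 -9.01e+01] w 12.0 F [-0.6 -1.1  4.6]
rows: [ 0.02 -0.01  0.  ] [-0.  -0.1 -0.1]
```

View pics/s11.png

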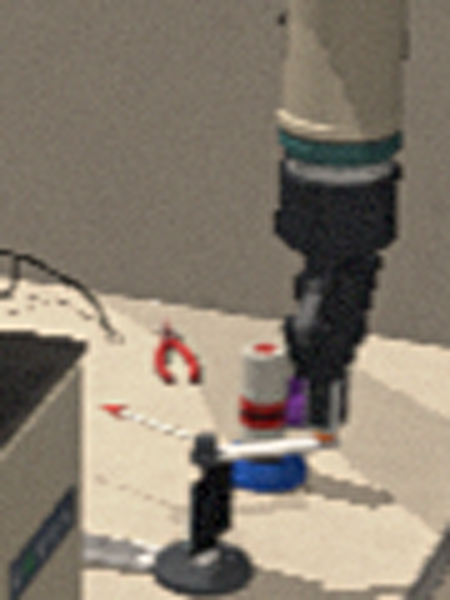

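```bash
cat > fit2.py <<'E'
from h import *
ct=cam(ctrl.get_image("top"));dS=ctrl.get_image("scene");cs=cam(dS)
im=cv2.imread("pics/top0.png")[:,:,::-1]
import sys
x,y,th=map(float,sys.argv[1:4]); a=np.linspace(0,2*np.pi,60); th=np.radians(th)
def ov(im,c,box,s,fn):
    x0,y0,x1,y1=box
    f=cv2.resize(np.ascontiguousarray(im[y0:y1,x0:x1]),None,fx=s,fy=s,interpolation=cv2.INTER_CUBIC)[:,:,::-1].copy()
    P=lambda p:((proj(c,p)-[x0,y0]+.5)*s-.5)
    def cir(z,r,col): cv2.polylines(f,[np.array([P([x+r*np.cos(t),y+r*np.sin(t),z]) for t in a]).astype(np.int32)],True,col,1)
    cir(0,33,(0,255,0));cir(12,33,(0,255,255));
    t=th-np.radians(16);e=lambda r,z,t:tuple(int(v) for v in P([x+r*np.cos(t),y+r*np.sin(t),z]))
    cv2.line(f,e(0,95,t),e(88,95,t),(255,0,255),1);cv2.line(f,e(0,51,th),e(91,51,th),(0,200,0),1)
    cv2.line(f,e(0,0,th),e(0,95,th),(255,255,0),1)
    cv2.imwrite(fn,f)
ov(im,ct,(360,190,412,290),6,"pics/g1.png"); 
ov(dS["img"],cs,(325,210,385,265),11,"pics/g2.png")
E
python3 fit2.py 450 -214 1.5; python3 - <<'E'
import cv2,numpy as np
a=cv2.imread("pics/g1.png");b=cv2.imread("pics/g2.png")
b=cv2.resize(b,(480,440));o=np.zeros((600,800,3),np.uint8);o[:600,:312]=a;o[:440,315:795]=b;cv2.imwrite("pics/g3.png",o)
E
```

```text
(no output)
```

View pics/g3.png

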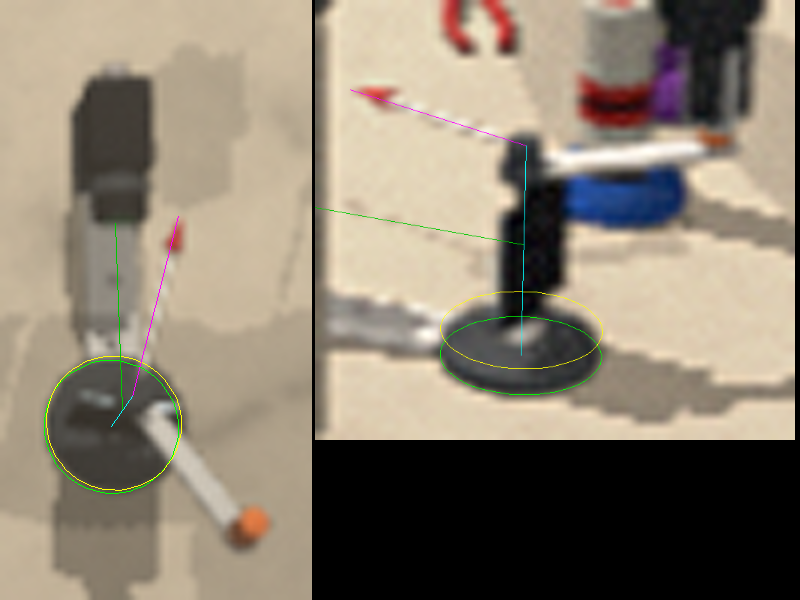

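```bash
python3 -m creep '-0.1 0.07 0 0 0 0 1;-0.2 0.14 0 0 0 0 1;-0.31 0.2 0 0 0 0 1;-0.42 0.25 0 0 0 0 1;-0.53 0.29 0 0 0 0 1;-0.65 0.33 0 0 0 0 1;-0.65 0.33 0 0 0 0 1;-0.65 0.33 0 0 0 0 1'; python3 - <<'E'
from h import *
for k in range(3):
    s=ctrl.read_state();print(s["eef_pos"].round(1),s["force"].round(1),s["width"]);ctrl.get_image("top")
E
python3 fit2.py 450.6 -213.5 -42
```

```text
clock: 12.78
eef_pos: [374.0, -234.3, 99.1]
tool_rot: [-3.141, 0.0, -1.571]
force: [2.2, -1.5, 6.0]
width: 12.1
[ 374.  -234.3   99.1] [ 2.2 -1.5  6. ] 12.057738630827469
[ 374.  -234.5   99.1] [ 2.2 -1.6  5.9] 12.294195850504895
[ 374.  -234.6   99.1] [ 2.2 -2.3  5.5] 12.140397139445367
```

View pics/g2.png

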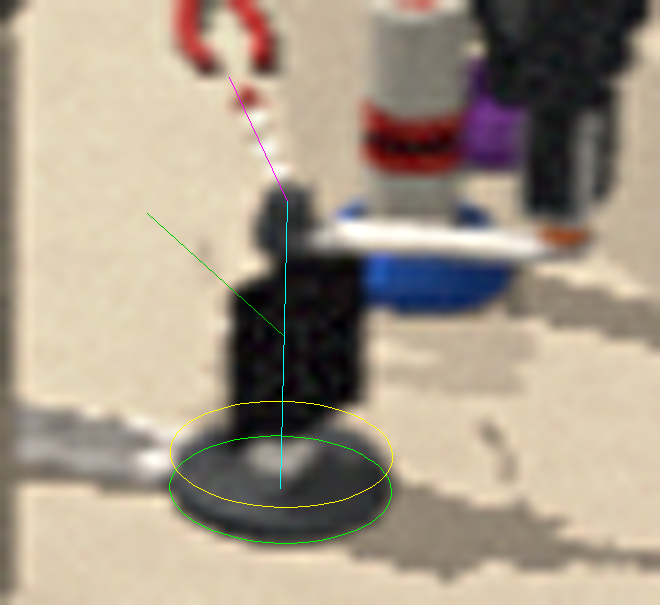

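```bash
python3 -m creep '-0.12 0.03 0 0 0 0 1;-0.24 0.05 0 0 0 0 1;-0.35 0.065 0 0 0 0 1;-0.45 0.075 0 0 0 0 1;-0.45 0.075 0 0 0 0 1;-0.45 0.075 0 0 0 0 1'; python3 - <<'E'
from h import *
T=[];S=[];P=[]
for k in range(4):
    s=ctrl.read_state();P.append(s["eef_pos"]);print(s["eef_pos"].round(1),s["force"].round(1),s["clock"]);
    T.append(ctrl.get_image("top")["img"]);S.append(ctrl.get_image("scene")["img"])
np.savez("f1.npz",T=T,S=S,P=P)
d=ctrl.get_image("top")
cv2.imwrite("pics/t13.png",np.mean(T,0)[:,:,::-1])
m=np.mean(S,0).astype(np.uint8);crop(m,325,195,385,265,8,"pics/s13.png")
E
```

```text
clock: 13.53
eef_pos: [371.4, -216.6, 99.1]
tool_rot: [-3.14, -0.001, -1.571]
force: [4.4, -2.6, 4.2]
width: 12.4
[ 371.4 -216.6   99.1] [ 4.4 -2.6  4.2] 13.5333
[ 371.4 -216.8   99.1] [ 4.9 -3.2  3.9] 13.6333
[ 371.4 -216.8   99.1] [ 4.8 -1.6  4.4] 13.7333
[ 371.4 -216.8   99.1] [ 4.6 -2.7  4.2] 13.8333[ WARN:0@10.675] global loadsave.cpp:1063 imwrite_ Unsupported depth image for selected encoder is fallbacked to CV_8U.
```

View pics/s13.png

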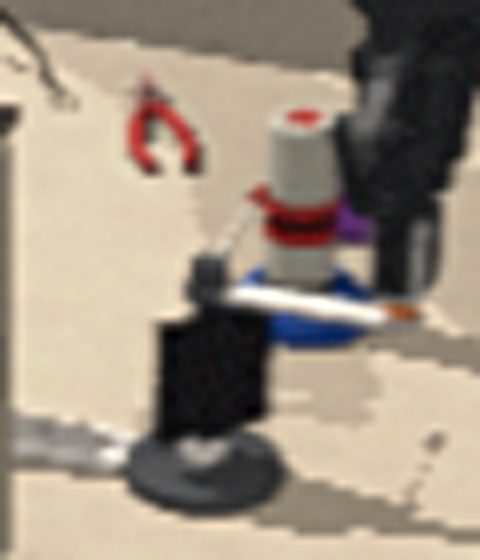

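View pics/t13.png

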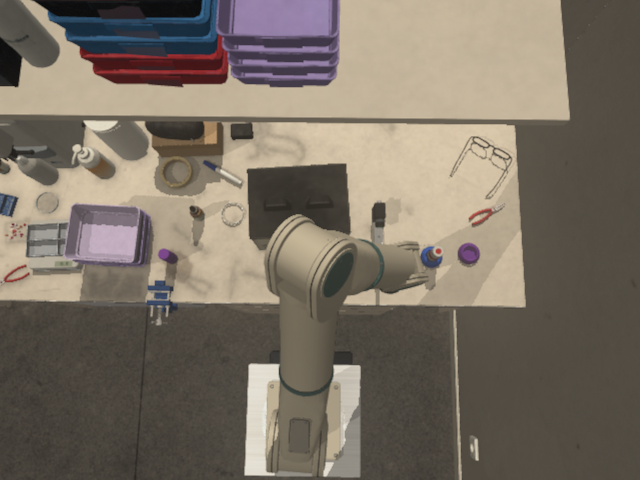

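```bash
python3 - <<'E'
from h import *
z=np.load("f1.npz");S=z["S"];T=z["T"]
ds=ctrl.get_image("scene");dt=ctrl.get_image("top");cs=cam(ds);ct=cam(dt)
m=S.astype(float).mean(0);mt=T.astype(float).mean(0)
# red blobs
for nm,im,c,box in(("scene",m,cs,(345,200,375,235)),("top",mt,ct,(425,240,450,265))):
    R=im[:,:,0]-np.maximum(im[:,:,1],im[:,:,2]); x0,y0,x1,y1=box
    w=np.clip(R[y0:y1,x0:x1]-45,0,None); n,l,st,_=cv2.connectedComponentsWithStats((w>0).astype(np.uint8))
    for i in range(1,n):
        ys,xs=np.where(l==i);ww=w[ys,xs];p=np.array([(xs*ww).sum(),(ys*ww).sum()])/ww.sum()+[x0,y0]
        print(nm,len(xs),p.round(2),[xs.min()+x0,xs.max()+x0,ys.min()+y0,ys.max()+y0],at_z(c,*p,95).round(1),at_z(c,*p,96).round(1))
print("hub pred",proj(cs,[450.6,-213.5,95]),"pin top",proj(cs,[464.3,-369.5,96]),proj(ct,[464.3,-369.5,96]))
f=cv2.resize(np.clip(m,0,255).astype(np.uint8)[205:240,340:370],None,fx=17,fy=17,interpolation=cv2.INTER_CUBIC)[:,:,::-1].copy()
A=np.array([450.6,-213.5]);D=np.array([464.3,-369.5])-A;D/=np.linalg.norm(D)
for ang in(-4,-2,0,2,4):
    r=np.radians(ang);d=np.array([[np.cos(r),-np.sin(r)],[np.sin(r),np.cos(r)]])@D
    q=[tuple(int(v) for v in (proj(cs,[*(A+d*k),95])-[340,205]+.5)*17-.5) for k in(0,88)]
    cv2.line(f,*q,(255,0,255) if ang==0 else (0,255,0),1)
cv2.imwrite("pics/g5.png",f)
E
```

```text
scene 19 [347.02 211.01] [np.int64(345), np.int64(349), np.int64(208), np.int64(215)] [ 508.8 -333.1   95. ] [ 508.  -330.9   96. ]
scene 7 [362.55 209.19] [np.int64(361), np.int64(364), np.int64(209), np.int64(210)] [ 464.9 -368.4   95. ] [ 464.2 -366.2   96. ]
scene 40 [360.98 222.28] [np.int64(356), np.int64(366), np.int64(218), np.int64(225)] [ 434.3 -265.6   95. ] [ 433.7 -263.5   96. ]
scene 3 [373.84 233.5 ] [np.int64(373), np.int64(374), np.int64(233), np.int64(234)] [ 370.2 -203.5   95. ] [ 369.6 -201.6   96. ]
top 24 [437.96 250.84] [np.int64(436), np.int64(440), np.int64(249), np.int64(253)] [ 465.3 -370.3   95. ] [ 465.1 -370.    96. ]
hub pred [350.68920221 227.8466174 ] pin top [362.82230826 208.83120548] [437.77883935 251.11619208]
```

View pics/g5.png

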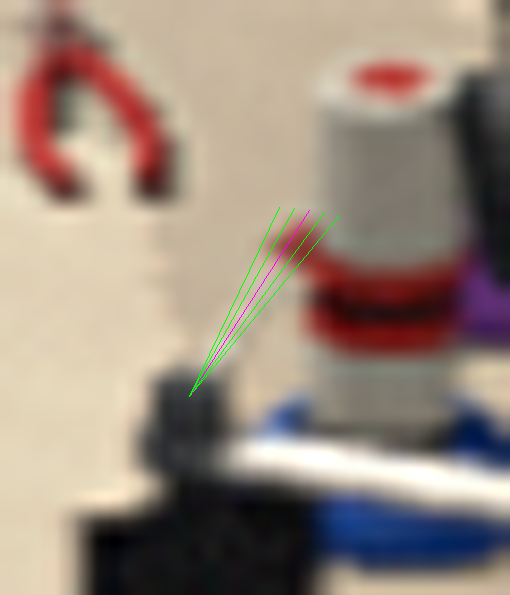

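```bash
python3 - <<'E'
from h import *
z=np.load("f1.npz");S=z["S"]
ds=ctrl.get_image("scene");dt=ctrl.get_image("top");cs=cam(ds);ct=cam(dt)
A=np.array([450.6,-213.5])
def tip(im,c,box,nm,th=12):
    im=im.astype(float);x0,y0,x1,y1=box;R=(im[:,:,0]-im[:,:,1])[y0:y1,x0:x1];R=R-np.median(R)
    w=np.where(R>th,R,0);n,l,st,_=cv2.connectedComponentsWithStats((w>0).astype(np.uint8))
    i=1+np.argmax([w[l==k].sum() for k in range(1,n)]);w=np.where(l==i,w,0)
    ys,xs=np.mgrid[y0:y1,x0:x1];p=np.array([(xs*w).sum(),(ys*w).sum()])/w.sum()
    q=at_z(c,*p,95)[:2]-A;print(nm,(l==i).sum(),p.round(2),(q+A).round(1),"r",np.hypot(*q).round(1),"ang",np.degrees(np.arctan2(q[1],q[0])).round(2))
    return R
rd=lambda f:cv2.imread(f)[:,:,::-1]
tip(rd("pics/top0.png"),ct,(382,220,396,236),"top rel")
for f in("s5","s10f"): tip(rd(f"pics/{f}.png"),cs,(326,216,342,232),f)
R=tip(S.astype(float).mean(0),cs,(350,213,359,222),"scene now");print(R.round(0).astype(int))
E
```

```text
top rel 17 [388.83 229.21] [ 525.1 -234.6] r 77.4 ang -15.85
s5 14 [331.57 221.64] [ 524.6 -233. ] r 76.5 ang -14.74
s10f 15 [331.56 221.68] [ 524.5 -232.7] r 76.4 ang -14.57
scene now 10 [357.25 219.34] [ 453.3 -282.4] r 69.0 ang -87.76
[[-1  0  1  0  0  2 -1  0 -6]
 [-6 -4  2  2  0  0 -1  0 -4]
 [-6 -1  0  0  0 -3 -1  0 -6]
 [-6 -1  0  1  0  0  0 -2 -6]
 [ 0  0  0  0  0  0 -2 -1 -7]
 [-1 -2 -2 -2 -2  0 18 53 26]
 [ 1  1 -2  0  0 10 46 64 43]
 [ 1 -1 -1 -1 -2  8 21 42 72]
 [ 0  1 -1 -1 -4 -4 -5 12 55]]
```

```bash
python3 - <<'E'
from h import *
z=np.load("f1.npz");S=z["S"].astype(float).mean(0)
ds=ctrl.get_image("scene");cs=cam(ds)
R=(S[:,:,0]-S[:,:,1]);print(R[214:229,350:368].round(0).astype(int))
print("lum");print(S.mean(2)[214:232,348:364].round(0).astype(int))
A=np.array([450.6,-213.5])
for a in(-82,-84,-85,-86,-88):
    t=np.radians(a);print(a,[proj(cs,[*(A+r*np.array([np.cos(t),np.sin(t)])),95]).round(2) for r in(0,30,60,77,88)])
E
```

```text
[[10 14 19 19 17 17 16 17 12  7  6  5  7  5  6  6  5  2]
 [10 16 17 16 16 14 16 17 10  6  4  6  5  6  7  5  3  0]
 [12 16 18 18 17 16 18 15 11  8  6  6  6  6  4  5  4  1]
 [17 18 17 17 17 17 14 16 10  5  6  4  5  6  4  4  8  9]
 [16 16 15 14 15 18 34 70 43  5  2  5  4  6  4  4  5 10]
 [18 18 15 16 17 28 63 81 60 14  3  0  2  3  3  3 11 23]
 [18 16 16 16 16 24 38 59 89 76 43 22 22 21 26 38 44 53]
 [18 18 16 16 13 13 12 28 72 96 84 71 73 74 76 76 72 54]
 [18 17 16 17 15 11 12 14 35 48 56 68 76 82 64 49 41 39]
 [20 17 18 17 13 12 16 32 75 66 32 24 23 25 23 35 51 49]
 [18 16 17 15 13 18 16 29 65 89 94 88 89 93 88 82 58 38]
 [20 18 12  8 15 18 16 14 17 37 58 66 72 73 68 55 29 12]
 [10 10 10 11 18 18 18 14  8  4  6  4  3  4  4  3  5 11]
 [ 0  0  0 11 18 20 17 15 10  6  5  3  4  4  3  6  9 15]
 [-2 -1  0 12 20 17 10 -8  2  6  6  6  4  4  4  5  0  0]]
lum
[[100  73 134 184 182 180 179 178 177 177 166 145 131 120 117 117]
 [ 64  63 133 183 184 179 180 178 178 175 168 144 132 120 117 120]
 [ 92  83 137 179 180 179 178 179 178 177 166 144 130 121 120 119]
 [196 176 180 184 179 179 179 179 181 1
[... 916 characters left out ...]
  81 144 218 252 251 249 248 235 202 183 139 113]]
-82 [array([350.69, 227.85]), array([352.7 , 223.95]), array([354.65, 220.18]), array([355.73, 218.1 ]), array([356.41, 216.77])]
-84 [array([350.69, 227.85]), array([353.02, 223.99]), array([355.27, 220.25]), array([356.52, 218.19]), array([357.31, 216.87])]
-85 [array([350.69, 227.85]), array([353.18, 224.01]), array([355.58, 220.29]), array([356.91, 218.24]), array([357.76, 216.93])]
-86 [array([350.69, 227.85]), array([353.33, 224.03]), array([355.89, 220.33]), array([357.3 , 218.29]), array([358.2 , 216.99])]
-88 [array([350.69, 227.85]), array([353.64, 224.08]), array([356.5 , 220.42]), array([358.08, 218.41]), array([359.09, 217.12])]
```

```bash
python3 - <<'E'
from h import *
cs=cam(ctrl.get_image("scene"));ct=cam(ctrl.get_image("top"))
for A in ([450.6,-213.5],[450.3,-213.8],[450.6,-214.5]):
  A=np.array(A)
  for nm,c,u,v,off in(("rel",cs,331.57,221.65,(-.27,.36)),("now",cs,357.05,218.75,(-.27,.36)),("top",ct,388.83,229.21,(.18,-.27))):
    q=at_z(c,u-off[0],v-off[1],95)[:2]-A;print(A,nm,q.round(1),np.hypot(*q).round(1),np.degrees(np.arctan2(q[1],q[0])).round(2))
  D=np.array([464.3,-369.5])-A;print("pin",np.degrees(np.arctan2(D[1],D[0])))
s=ctrl.read_state();print(s["eef_pos"],s["force"],s["clock"])
E
```

```text
[ 450.6 -213.5] rel [ 74.2 -22.3] 77.5 -16.75
[ 450.6 -213.5] now [  5.  -76.1] 76.3 -86.21
[ 450.6 -213.5] top [ 73.7 -20.6] 76.5 -15.64
pin -84.98113140969961
[ 450.3 -213.8] rel [ 74.5 -22. ] 77.7 -16.48
[ 450.3 -213.8] now [  5.3 -75.8] 76.0 -85.96
[ 450.3 -213.8] top [ 74.  -20.3] 76.7 -15.36
pin -84.86198088765582
[ 450.6 -214.5] rel [ 74.2 -21.3] 77.2 -16.04
[ 450.6 -214.5] now [  5.  -75.1] 75.3 -86.15
[ 450.6 -214.5] top [ 73.7 -19.6] 76.3 -14.92
pin -84.94891858621804
[ 371.44196373 -216.87850785   99.05929258] [ 4.99690317 -2.28600511  3.77023755] 14.3333
```

```bash
python3 - <<'E'
from h import *
ct=cam(ctrl.get_image("top"))
im=cv2.imread("pics/top0.png").astype(float).mean(2)
print(im[200:232,368:392].round(0).astype(int))
A=np.array([450.6,-213.5])
for th in(-2,-1,0,1,2):
    t=np.radians(th);print(th,[(proj(ct,[*(A+r*np.array([np.cos(t),np.sin(t)])),51])+[.18,-.27]).round(2) for r in(91,110,130)], "z30",[(proj(ct,[*(A+r*np.array([np.cos(t),np.sin(t)])),10])+[.18,-.27]).round(2) for r in(40,60,80)])
E
```

```text
[[186 187 188 189 188 186 185 184 181 170 170 171 166 171 183 184 185 185
  180 174 170 164 164 162]
 [185 185 186 187 188 186 186 185 171 150 157 162 152 161 183 184 185 180
  171 163 163 163 163 162]
 [183 184 185 187 186 186 171 149 135 113 121 127 119 119 136 137 145 159
  162 162 162 162 163 162]
 [183 185 186 186 185 177 139  86  82  75  75  77  72  67  70  71  86 133
  163 161 161 161 162 162]
 [183 184 185 186 185 161  94  60  62  61  61  60  60  61  62  62  69 122
  162 161 162 161 162 163]
 [184 185 184 185 185 150  61  60  61  62  61  60  61  62  60  61  66 121
  162 161 162 162 163 163]
 [186 184 184 185 169 115  55  60  60  61  60  61  61  61  61  61  63 116
  161 161 162 162 162 163]
 [184 184 184 176 138  70  55  59  60  60  60  60  60  61  61  61  60 114
  160 161 161 162 163 164]
 [184 185 184 161  99  58  55  59  60  60  60  61  61  61  62  61  60 115
  161 162 162 162 162 162]
 [184 184 184 151  72  59  54  58  60  60  59  60  61  60  60  62  61 116
  162 164 162 162 161 161]
 [184 185 183 152  75  59  54  59  60  59  60  60  60  60  61  60  59 117
  164 163 162 16
[... 2222 characters left out ...]
([378.88, 246.28]), array([379.06, 239.62]), array([379.24, 233.  ])]
-1 [array([380.28, 226.42]), array([380.34, 220.01]), array([380.4 , 213.29])] z30 [array([378.65, 246.27]), array([378.71, 239.61]), array([378.77, 232.98])]
0 [array([379.73, 226.41]), array([379.68, 220.  ]), array([379.62, 213.28])] z30 [array([378.41, 246.27]), array([378.35, 239.6 ]), array([378.3 , 232.97])]
1 [array([379.18, 226.41]), array([379.01, 220.  ]), array([378.83, 213.28])] z30 [array([378.17, 246.27]), array([378. , 239.6]), array([377.83, 232.97])]
2 [array([378.63, 226.42]), array([378.35, 220.01]), array([378.05, 213.29])] z30 [array([377.93, 246.27]), array([377.64, 239.61]), array([377.35, 232.98])]
```

```bash
python3 -m creep '0 0 0 0 0 0 1;0 0 0 0 0 0 1;0 0 0 0 0 0 1;0 0 0 0 0 0 1'; python3 - <<'E'
from h import *
d2=ctrl.get_image("scene");crop(d2["img"],325,195,385,265,8,"pics/s14.png")
s=ctrl.read_state();print(s["eef_pos"],s["force"],s["width"],abs(s["qd"]).max())
E
```

```text
clock: 14.72
eef_pos: [371.4, -216.9, 99.1]
tool_rot: [-3.14, -0.001, -1.571]
force: [4.8, -2.9, 4.1]
width: 12.3
[ 371.42300959 -216.83737731   99.05747849] [ 4.84665637 -2.45710658  4.53166101] 12.073585904740327 0.0017992413195290404
```

View pics/s14.png

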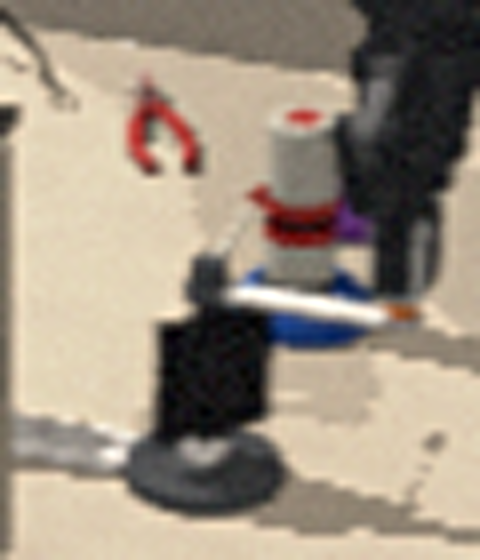

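The pin stands upright in the blue cup at crop (303,117–280). The pointer tip is at (262,195), lined up with the pin, and the knob is held with nothing moving. I'm handing the job in.

```bash
python3 -c "
from cell import ctrl
print(ctrl.finish_job())"
```

```text
the job is handed in; nothing more can be done
None
```

I stood the white pin in the blue cup and let go of it. I then turned the mirror about 34.5° (0.60 rad) by the knob and handed the job in at about 15 s, still holding the knob.

**Pin:** Lowering met the cup floor at the expected height (TCP z 54.6 mm), and the pictures after release show it upright in the cup.

**Hold:** The last readings were steady: joint speeds below 0.002 rad/s, knob still gripped (12 mm opening) and about 7 N on the wrist.

**Aim:** The direction to the pin is about −85.0° in world axes. My estimates of the pointer disagreed slightly:

| Method | Pointer direction |
|---|---|
| Knob travel plus the released pointer direction from the top camera | about −84.4° |
| Pointer tip measured directly in the scene camera | about −86.1° |
| Same scene reading, corrected for its bias with the mirror released | about −85.2° |

The target lies between these, so I left the angle alone. I would put the remaining error at about 1° or less. The arm hid the pointer tip from the top camera, so I could not check it there.

**Bystanders:** I never touched the dropper bottle, the lens blank or the screwdriver, and they looked unmoved in the last full pictures; I did not measure them again at the end.

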